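# Clamp a bisque tile with the ratchet knob

### The job

Gently push the fired clay tile along its channel until it is fully home against the back stop of the hold-down clamp, then turn the black knob clockwise until its ratchet slips. Give it at least two clicks and no more than five, so the tile is held tight, then let go, leaving the other things on the bench alone.

Things in the scene. Friction and masses are not known exactly. Their poses are not given: they have to be found in the camera images.
- clamp: Hold-down clamp fixed to the bench, C-shaped from the side; place and yaw (up to 0.45 rad) vary. Origin on the bench under the knob's axis, z up; the tile is pushed along +x. Wooden base 130 mm wide, 18 mm high, x -95 to +105 mm. On it a steel bed, top 30 mm above the bench, x -100 to +45, with two guide rails 11 mm high (x -90 to +45) forming a channel 58 mm wide.
- stop (a point): Back stop: centre of the post's front face, where the tile's far end must touch; x = +45 mm in the clamp's frame, 38 mm above the bench. The grey post is 75 mm wide and 112 mm high; from it an arm 36 mm wide (88 to 112 mm above the bench, x -28 to +77 mm) reaches over the bed and carries the screw.
- tile: Loose terracotta fired tile, a bar 150 x 54 x 16 mm, about 0.2 kg, brittle: more than 40 N from the fingers chips it; sliding takes 1 to 2 N. Origin at the centre of its underside, x along its length. Starts on the bed in the channel, 20 to 45 mm short of the stop, far end under the arm, near end sticking out. Home: origin at x = -30 mm in the clamp's frame.
- tile_front (a point): Centre of the tile's near end face, the one to push: 75 mm from the tile's origin, 8 mm above its underside (38 mm above the bench); at x = -105 mm in the clamp's frame once home. Only the bench lies under that point.
- knob_top (a point): Centre of the top of the round black ribbed knob, 170 mm above the bench, 40 mm across, 32 mm high, axis vertical; it stays at its height, gap of 16 mm below it. Clockwise from above lowers the pad 6 mm per rad; running takes 0.4 N m. When the pad bears on the tile the ratchet slips, torque rising to 0.55 N m before each click and dropping to almost none after it. Grip with 40 to 80 N; the screw stays where it is left.
- ratchet (a joint): How far the knob has slipped on its screw, rad: 0 at the start, does not change while the knob drives the screw, and grows by 0.52 (one twelfth of a turn) for every click.
- pad: Rubber-faced pressure pad, 24 mm across, at the lower end of the screw on the knob's axis; origin at the centre of its underside, which starts 4 to 11 mm above the tile's level top (46 mm above the bench).
- tub: Bystander: screw-top tub 64 mm across, 75 mm high; origin under its centre.
- scraper: Bystander: flat scraper about 200 mm long, lying flat; origin under its middle.
- pinch_pot: Bystander: small clay bowl 68 mm across, 45 mm high; origin under its centre.
Not all that is in view belongs to the job. Of the things shaped like the tile, the terracotta one is meant.

How it is judged:
By the outcome, as a careful person would: the job done as asked, in the order asked, and still so for the second after the job is handed in, with the robot touching nothing.
It also fails if it takes over 64 s, if anything falls off the work surface, if the arm or the gripper's body presses on something with over 40 N, if the wrist force passes 120 N, or if a joint passes its speed limit or range.

### The arm

A 6-joint arm with a two-finger parallel gripper is mounted at the origin on the work surface. World frame = base frame: x ahead of the robot, y to its left, z up, the work surface at z = 0. Lengths are in m, angles in rad, forces in N, time in s.
With the tool pointing down it reaches from about 0.375 to 0.75 m from the base axis. Payload 9 kg.
Tool frame: the origin (TCP) lies midway between the tips of the shut fingers; the grasp point (between the pads) lies 19 mm behind it; z points along the fingers, y is the direction in which the jaws open and shut (so a half turn about z gives the same grasp; the last joint's range is limited). The gripper opens to 85 mm and grips with 20 to 120 N. Pads are 22 mm wide; open, the fingers measure 114 mm over their backs; the gripper's body (76 mm by 85 mm) begins 54 mm behind the grasp point. The pads swing forward as they close: fully open they stand 13 mm farther back than shut.
Start: joints at [-1.565, 0.104, 0.097, 1.564, 0, 1.353], TCP at [0.133, -0.585, 0.231] pointing down, gripper open.
Joint ranges: [-2.99, 2.99], [-0.84, 1.86], [-1.1, 1.16], [-1.84, 2.11], [-1.51, 1.56], [-3.14, 3.14]. Speed limits (rad/s): [2.22, 2.22, 2.57, 3.14, 3.14, 3.14].

### API

Orientations are given as a unit quaternion [x, y, z, w].
In Python, from cell import get_state, imaging, robot gives the robot as it stands.
- The arm moves only by the tool arm_command, never from a script. Its argument "targets" is a list of rows, each an object with "slide": the shift along the tool's x, y, z in cm, a list of three; "rot": the turn, a rotation vector about the tool's x, y, z in degrees, a list of three; "claw": the opening in per cent of the stroke, from 0 (shut) to 100 (fully open). A call has 1 to 10 rows; each row is the pose to reach, as a shift and turn from the pose measured when the call began, along the tool's axes at that moment; what a row does not reach only later rows make up. A row lasts 1/10 s, in which the tool goes at most 50 mm and 8.59 degrees, less where a joint would pass 70% of its speed; a pose out of reach is approached as far as the arm can. A call with a gripper value outside its range is refused whole. The fingers move at their own pace and stop on an object; "grip_force" is the grip in N (left out, the last holds). Time passes only in rows, so rows that repeat a pose let the fingers close. It gives the time, the measured TCP pose, the force and the opening at its end, in the units of the state.
- get_state(): the state, without advancing time (a new reading comes with each control period).
- imaging.snapshot(name): name is "scene" or "top" or "wrist"; returns a dict with "frame" (384x512x3 uint8, red, green, blue), "intrinsics" (3x3 intrinsics, pixels), "origin" and "rotation" of the camera in the world. Camera axes: x right, y down, z forward; pixel columns grow to the right and rows downward; lengths in m; the calibration is good to about 2 mm. A picture is of the moment at which its call begins. There is no depth.
- robot.finish_job(): hands the job in, once; it reports no verdict.
The state is a dict: "time_s": time; "joint_pos": joint angles; "joint_vel": joint speeds; "effort": joint torques, N m; "ee_pos": TCP position; "orientation": TCP orientation; "force": force on the tool from outside, world axes, zero at the start; "ft_torque": the same for the moment, N m; "opening": finger opening in m.
Only numpy, scipy, OpenCV 4.12 (cv2) and the standard library are available. Lean on these libraries where they do the work, as an engineer would, in place of code of your own. Each camera call takes 0.05 s, during which the arm holds its last target. There are 200 camera calls.

## Working session

There is one attempt and no reset: what is moved stays moved. The work goes in short steps, Python scripts to look and compute and a tool call to move; the robot and the scene stay as the last step left them, time stands still between calls to the robot, and variables do not carry over. Pictures are saved under pics/ and viewed, about 8 in all and at most 12, crops included, and the job is handed in when it is done.

Besides the shell and the picture viewer there is one more tool, called in YAML: its name, and indented under it one key for each argument. arm_command: Moves the arm, as the interface text tells. Its arguments: {"type":"object","properties":{"targets":{"type":"array","items":{"type":"object","properties":{"slide":{"type":"array","items":{"type":"number"}},"rot":{"type":"array","items":{"type":"number"}},"claw":{"type":"number"}}}},"grip_force":{"type":"number"}},"required":["targets"]}

```bash
mkdir -p pics; cat > h.py <<'E'
import numpy as np, cv2, json
from cell import get_state, imaging, robot
from scipy.spatial.transform import Rotation as R
def snap(n,f):
    s=imaging.snapshot(n); cv2.imwrite(f'pics/{f}.png',cv2.cvtColor(np.array(s['frame']),cv2.COLOR_RGB2BGR))
    json.dump({k:np.array(s[k]).tolist() for k in('intrinsics','origin','rotation')},open(f'pics/{f}.json','w')); return s
def ray(f,u,v,z):
    s=json.load(open(f'pics/{f}.json')); K,o,r=(np.array(s[k]) for k in('intrinsics','origin','rotation'))
    d=r@np.linalg.solve(K,[u,v,1]); return o+d*(z-o[2])/d[2]
def proj(f,p):
    s=json.load(open(f'pics/{f}.json')); K,o,r=(np.array(s[k]) for k in('intrinsics','origin','rotation'))
    q=K@(r.T@(np.array(p)-o)); return q[:2]/q[2]
def rel(p,Rw=None):
    "shift in tool axes (cm) and rotvec (deg) to world p, rotation Rw"
    s=get_state(); R0=R.from_quat(s['orientation'])
    print('slide',np.round(R0.inv().apply(np.array(p)-s['ee_pos'])*100,2), 'rot',None if Rw is None else np.round(np.degrees((R0.inv()*Rw).as_rotvec()),2))
E
python3 - <<'E'
from h import *
a=snap('top','t0');b=snap('scene','s0')
im=np.hstack([cv2.imread('pics/t0.png'),cv2.imread('pics/s0.png')])
for s in(a,b):print(s['origin'],np.round(s['rotation'],3).tolist())
print(get_state())
E
```

```text
[ 0.34842925 -0.00291684  1.16279224] [-0.699, 0.707, -0.076, 0.076]
[ 1.25064899 -0.40557583  0.77553257] [0.772, 0.465, -0.214, -0.376]
{'time_s': 0.1, 'joint_pos': array([-1.56471799e+00,  1.04643307e-01,  9.65470832e-02,  1.56388841e+00,
       -5.03951570e-05,  1.35309251e+00]), 'joint_vel': array([ 7.97367987e-04, -5.85457459e-04,  1.97227501e-03, -5.42479286e-05,
        1.87294447e-03,  9.29335525e-05]), 'effort': array([ 6.82515369e-03, -5.58211613e+01,  5.04718566e+01,  1.31304259e-02,
       -2.63468455e-04, -2.89094828e-05]), 'ee_pos': array([ 0.13314138, -0.58473686,  0.23059793]), 'orientation': array([ 9.93746544e-01,  1.11657748e-01,  3.76948731e-05, -5.93489428e-04]), 'force': array([-0.80814631, -0.24192901,  0.21649699]), 'ft_torque': array([-0.03336546, -0.0040632 , -0.01451635]), 'opening': 0.08526936616622502}
```

View pics/t0.png

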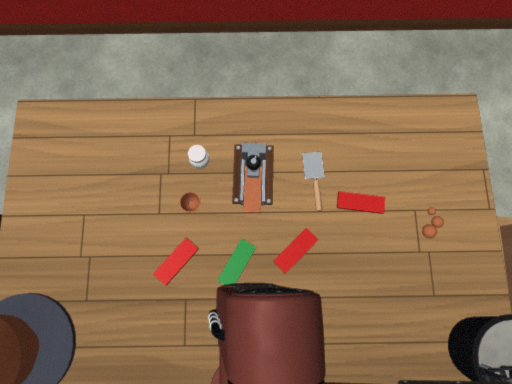

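View pics/s0.png

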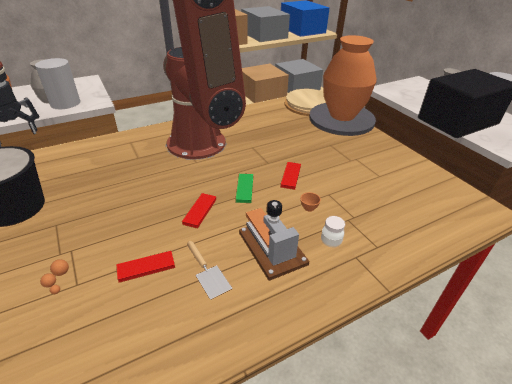

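The top view shows the clamp's knob at about (254,162) and the terracotta tile running from there to (252,212). The tub is at (198,156), the pot at (190,202), the scraper at (314,180), and red and green decoy bars lie nearby. The scene view agrees.

```bash
python3 - <<'E'
from h import *
im=cv2.imread('pics/t0.png')[125:225,180:340]
cv2.imwrite('pics/t0c.png',cv2.resize(im,None,fx=5,fy=5,interpolation=cv2.INTER_CUBIC))
for n,u,v,z in[('knob',254,162,.17),('tilefront',252,212,.046),('tub',198,152,.075),('pot',190,202,.045),('scr',313,165,0)]:print(n,ray('t0',u,v,z))
w=snap('wrist','w0');s=get_state();R0=R.from_quat(s['orientation'])
print(R0.inv().apply(np.array(w['origin'])-s['ee_pos']),(R0.inv().as_matrix()@w['rotation']).round(3),w['intrinsics'])
E
```

```text
Traceback (most recent call last):
  File "h.py", line 9, in ray
    d=r@np.linalg.solve(K,[u,v,1]); return o+d*(z-o[2])/d[2]
      ~^~~~~~~~~~~~~~~~~~~~~~~~~~~
ValueError: matmul: Input operand 1 has a mismatch in its core dimension 0, with gufunc signature (n?,k),(k,m?)->(n?,m?) (size 3 is different from 4)
```

View pics/t0c.png

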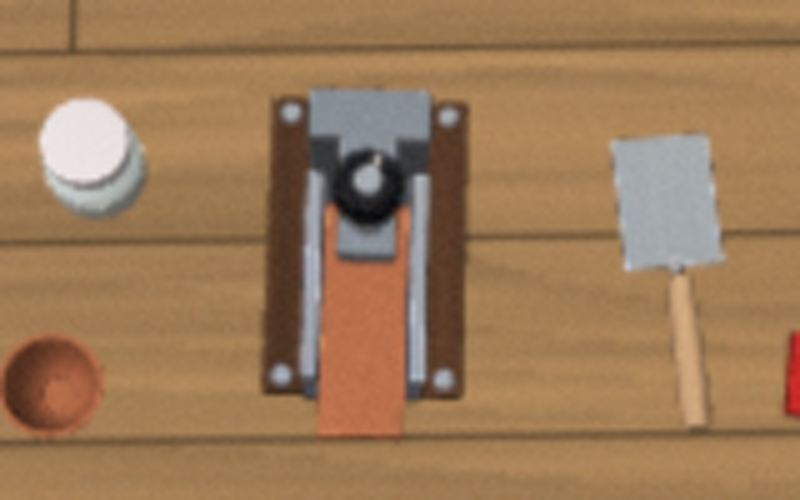

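The crop shows the knob at crop (368,180), the tile's near edge from (318,437) to (404,437), and base corners (275,98), (468,103), (263,395) and (463,398).

```bash
sed -i "s/^    d=r@/    r=R.from_quat(r).as_matrix(); d=r@/; s/^    q=K@/    r=R.from_quat(r).as_matrix(); q=K@/" h.py; python3 - <<'E'
from h import *
c=lambda u,v:(180+(u+.5)/5-.5,125+(v+.5)/5-.5)
for n,u,v,z in[('knob',368,180,.17),('tfL',318,437,.046),('tfR',404,437,.046),('FL',275,98,.018),('FR',468,103,.018),('NL',263,395,.018),('NR',463,398,.018),('tub',85,140,.075),('pot',52,385,.045),('scr',665,200,0)]:print(n,ray('t0',*c(u,v),z).round(4))
w=snap('wrist','w0');s=get_state();R0=R.from_quat(s['orientation'])
print(R0.inv().apply(np.array(w['origin'])-s['ee_pos']),(R0.inv()*R.from_quat(w['rotation'])).as_matrix().round(3),w['intrinsics'])
E
```

```text
knob [ 0.6598 -0.0167  0.17  ]
tfL [0.5323 0.0151 0.046 ]
tfR [ 0.5316 -0.0383  0.046 ]
FL [0.7651 0.0421 0.018 ]
FR [ 0.7599 -0.086   0.018 ]
NL [0.5645 0.0505 0.018 ]
NR [ 0.561  -0.0775  0.018 ]
tub [0.7181 0.1592 0.075 ]
pot [0.5675 0.1814 0.045 ]
scr [ 0.6966 -0.2167  0.    ]
[ 0.07823952  0.00015187 -0.14145231] [[-0.    -0.952 -0.307]
 [ 1.    -0.    -0.   ]
 [ 0.    -0.307  0.952]] [[340.80024336   0.         248.66353511]
 [  0.         340.80024336 187.92696231]
 [  0.           0.           1.        ]]
```

```bash
cat >> h.py <<'E'
def down(yaw): return R.from_euler('z',yaw)*R.from_euler('x',np.pi)
E
python3 - <<'E'
from h import *
rel([0.42,-0.40,0.30],down(.224+1.4)); rel([.50,-.012,.30],down(np.pi-.04))
E
```

```text
slide [ 32.07 -11.66  -6.91] rot [-4.000e-02 -5.000e-02 -8.023e+01]
slide [ 48.48 -47.72  -6.87] rot [ 1.0000e-02 -9.0000e-02 -1.6489e+02]
```

arm_command:
  targets:
    - {"slide": [5,-1.7,-2],"rot": [0,0,-8],"claw": 100}
    - {"slide": [9,-3,-4],"rot": [0,0,-16],"claw": 100}
    - {"slide": [13,-5,-6.9],"rot": [0,0,-24],"claw": 100}
    - {"slide": [17,-6.5,-6.9],"rot": [0,0,-32],"claw": 100}
    - {"slide": [21,-8,-6.9],"rot": [0,0,-40],"claw": 100}
    - {"slide": [25,-9.5,-6.9],"rot": [0,0,-48],"claw": 100}
    - {"slide": [29,-11,-6.9],"rot": [0,0,-56],"claw": 100}
    - {"slide": [32,-14,-6.9],"rot": [0,0,-64],"claw": 100}
    - {"slide": [34,-17,-6.9],"rot": [0,0,-72],"claw": 100}
    - {"slide": [36,-20,-6.9],"rot": [0,0,-80],"claw": 100}

```text
time_s: 1.15
ee_pos: [0.4404, -0.3083, 0.2995]
orientation: [0.687, 0.726, 0.0, -0.001]
force: [0.5, 1.1, 1.4]
opening: 0.0853
```

```bash
python3 - <<'E'
from h import *
print(get_state()['joint_pos'].round(2)); rel([.50,-.012,.30],down(np.pi-.04))
E
```

```text
[-0.85 -0.06  0.06  1.69  0.    0.66]
slide [29.25  7.6  -0.  ] rot [ 5.000e-02 -9.000e-02 -8.453e+01]
```

arm_command:
  targets:
    - {"slide": [3,0.8,0],"rot": [0,0,-8]}
    - {"slide": [6,1.6,0],"rot": [0,0,-16]}
    - {"slide": [9,2.4,0],"rot": [0,0,-24]}
    - {"slide": [12,3.2,0],"rot": [0,0,-32]}
    - {"slide": [15,4,0],"rot": [0,0,-40]}
    - {"slide": [18,4.8,0],"rot": [0,0,-48]}
    - {"slide": [21,5.5,0],"rot": [0,0,-56]}
    - {"slide": [24,6.2,0],"rot": [0,0,-64]}
    - {"slide": [27,7,0],"rot": [0,0,-72]}
    - {"slide": [29.2,7.6,0],"rot": [0,0,-80]}

```text
schema error: expected keys slide, rot, claw
```

```bash
python3 - <<'E'
from h import *
snap('wrist','w1'); print(get_state()['joint_pos'].round(2)); rel([.50,-.012,.30],down(np.pi-.04))
E
```

```text
[-0.85 -0.06  0.06  1.69  0.    0.66]
slide [28.75  7.76  0.13] rot [  0.17  -0.1  -83.88]
```

View pics/w1.png

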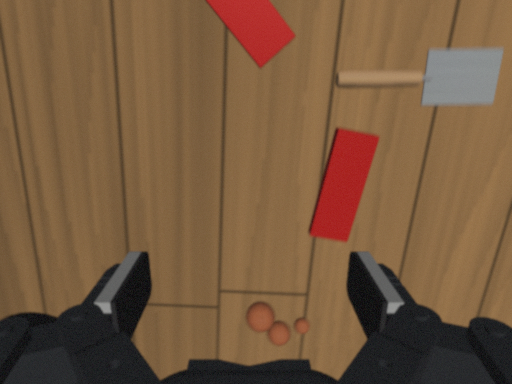

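The last call was refused because a row lacked its claw key. This wrist view shows only decoys and the scraper; the fingertips sit at the image bottom, at (130,290) and (370,290).

arm_command:
  targets:
    - {"slide": [3,0.8,0],"rot": [0,0,-8],"claw": 100}
    - {"slide": [6,1.2,0],"rot": [0,0,-16],"claw": 100}
    - {"slide": [9,1.8,0],"rot": [0,0,-24],"claw": 100}
    - {"slide": [12,2.4,0],"rot": [0,0,-32],"claw": 100}
    - {"slide": [15,3,0],"rot": [0,0,-40],"claw": 100}
    - {"slide": [18,3.5,0],"rot": [0,0,-48],"claw": 100}
    - {"slide": [21,4,0],"rot": [0,0,-56],"claw": 100}
    - {"slide": [24,4.4,0],"rot": [0,0,-64],"claw": 100}
    - {"slide": [27,4.6,0],"rot": [0,0,-72],"claw": 100}
    - {"slide": [28.6,4.8,0],"rot": [0,0,-80],"claw": 100}

```text
time_s: 2.2
ee_pos: [0.4703, -0.0135, 0.3013]
orientation: [0.05, 0.999, 0.002, 0.0]
force: [-0.1, -0.7, -0.4]
opening: 0.0853
```

```bash
python3 - <<'E'
from h import *
snap('wrist','w2'); print(get_state()['joint_pos'].round(2)); rel([.50,-.012,.12],down(np.pi-.04))
E
```

```text
[-0.31 -0.26 -0.12  1.71  0.   -0.22]
slide [-2.94  0.22 18.14] rot [ 0.24  0.04 -2.95]
```

View pics/w2.png

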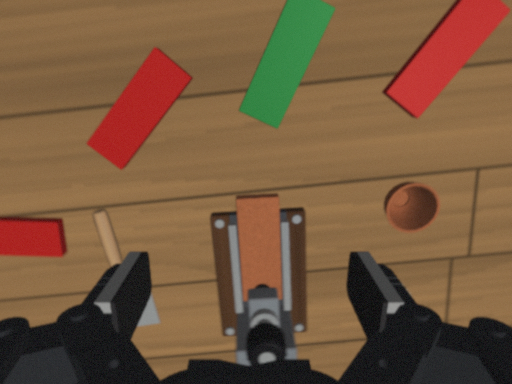

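The wrist view shows the tile's near edge from (237,196) to (278,195). The base's near corners are (211,213) and (305,208), its far ones (222,337) and (306,331). The knob is partly visible at (267,345).

```bash
python3 - <<'E'
from h import *
for n,u,v,z in[('tL',278,195,.046),('tR',237,196,.046),('NL',305,208,.018),('NR',211,213,.018),('FL',306,331,.018),('FR',222,337,.018),('knob',267,350,.17)]:print(n,ray('w2',u,v,z).round(4))
E
```

```text
tL [0.5322 0.0172 0.046 ]
tR [ 0.5283 -0.0333  0.046 ]
NL [0.5642 0.0534 0.018 ]
NR [ 0.5585 -0.0726  0.018 ]
FL [0.7646 0.0449 0.018 ]
FR [ 0.7624 -0.0833  0.018 ]
knob [ 0.6499 -0.0132  0.17  ]
```

```bash
python3 - <<'E'
from h import *
rel([.495,-.010,.10],down(np.pi-.045)); rel([.495,-.010,.030],down(np.pi-.045))
E
```

```text
slide [-2.42  0.37 20.14] rot [ 0.24  0.04 -2.66]
slide [-2.41  0.34 27.14] rot [ 0.24  0.04 -2.66]
```

arm_command:
  targets:
    - {"slide": [-2.4,0.35,4],"rot": [0.2,0,-2.6],"claw": 0}
    - {"slide": [-2.4,0.35,8],"rot": [0.2,0,-2.6],"claw": 0}
    - {"slide": [-2.4,0.35,12],"rot": [0.2,0,-2.6],"claw": 0}
    - {"slide": [-2.4,0.35,16],"rot": [0.2,0,-2.6],"claw": 0}
    - {"slide": [-2.4,0.35,20],"rot": [0.2,0,-2.6],"claw": 0}
    - {"slide": [-2.4,0.35,22],"rot": [0.2,0,-2.6],"claw": 0}
    - {"slide": [-2.4,0.35,24],"rot": [0.2,0,-2.6],"claw": 0}
    - {"slide": [-2.4,0.35,26],"rot": [0.2,0,-2.6],"claw": 0}
    - {"slide": [-2.4,0.35,27],"rot": [0.2,0,-2.6],"claw": 0}
    - {"slide": [-2.4,0.35,27],"rot": [0.2,0,-2.6],"claw": 0}
  grip_force: 60

```text
time_s: 3.25
ee_pos: [0.4937, -0.0098, 0.0301]
orientation: [0.024, 1.0, 0.001, -0.001]
force: [0.6, 0.3, 0.0]
opening: 0.0
```

```bash
python3 - <<'E'
from h import *
rel([.5424-.002,-.0112,.030],down(np.pi-.045)); s=get_state(); print(s['ee_pos'],s['force'])
E
```

```text
slide [-4.67  0.08 -0.  ] rot [ 0.08 -0.11 -0.13]
[ 0.49370092 -0.00981682  0.03005308] [0.56458171 0.29644887 0.04997409]
```

arm_command:
  targets:
    - {"slide": [-0.5,0,0],"rot": [0,0,0],"claw": 0}
    - {"slide": [-1,0,0],"rot": [0,0,0],"claw": 0}
    - {"slide": [-1.3,0,0],"rot": [0,0,0],"claw": 0}
    - {"slide": [-1.6,0.03,0],"rot": [0,0,0],"claw": 0}
    - {"slide": [-1.9,0.03,0],"rot": [0,0,0],"claw": 0}
    - {"slide": [-2.2,0.04,0],"rot": [0,0,0],"claw": 0}
    - {"slide": [-2.5,0.05,0],"rot": [0,0,0],"claw": 0}
    - {"slide": [-2.8,0.05,0],"rot": [0,0,0],"claw": 0}
    - {"slide": [-3.1,0.06,0],"rot": [0,0,0],"claw": 0}
    - {"slide": [-3.4,0.06,0],"rot": [0,0,0],"claw": 0}

```text
time_s: 4.25
ee_pos: [0.5275, -0.0108, 0.03]
orientation: [0.024, 1.0, 0.001, -0.001]
force: [-3.0, 0.4, 2.1]
opening: 0.0002
```

arm_command:
  targets:
    - {"slide": [-0.2,0,0],"rot": [0,0,0],"claw": 0}
    - {"slide": [-0.4,0,0],"rot": [0,0,0],"claw": 0}
    - {"slide": [-0.6,0.01,0],"rot": [0,0,0],"claw": 0}
    - {"slide": [-0.8,0.01,0],"rot": [0,0,0],"claw": 0}
    - {"slide": [-0.9,0.01,0],"rot": [0,0,0],"claw": 0}
    - {"slide": [-1.0,0.02,0],"rot": [0,0,0],"claw": 0}

```text
time_s: 4.85
ee_pos: [0.5376, -0.0111, 0.0299]
orientation: [0.024, 1.0, 0.001, -0.001]
force: [-3.1, -0.5, 2.6]
opening: -0.0001
```

arm_command:
  targets:
    - {"slide": [-0.1,0,0],"rot": [0,0,0],"claw": 0}
    - {"slide": [-0.2,0,0],"rot": [0,0,0],"claw": 0}

```text
time_s: 5.05
ee_pos: [0.5396, -0.0111, 0.0299]
orientation: [0.024, 1.0, 0.001, -0.001]
force: [-3.3, 0.2, 2.1]
opening: -0.0001
```

arm_command:
  targets:
    - {"slide": [-0.1,0,0],"rot": [0,0,0],"claw": 0}
    - {"slide": [-0.1,0,0],"rot": [0,0,0],"claw": 0}

```text
time_s: 5.25
ee_pos: [0.5408, -0.0112, 0.0299]
orientation: [0.024, 1.0, 0.001, -0.001]
force: [-1.4, -0.3, 1.5]
opening: 0.0001
```

arm_command:
  targets:
    - {"slide": [-0.1,0,0],"rot": [0,0,0],"claw": 0}
    - {"slide": [-0.1,0,0],"rot": [0,0,0],"claw": 0}

```text
time_s: 5.45
ee_pos: [0.542, -0.0113, 0.0299]
orientation: [0.024, 1.0, 0.001, -0.001]
force: [-1.3, -0.2, 0.8]
opening: 0.0001
```

arm_command:
  targets:
    - {"slide": [-0.05,0,0],"rot": [0,0,0],"claw": 0}
    - {"slide": [-0.1,0,0],"rot": [0,0,0],"claw": 0}

```text
time_s: 5.65
ee_pos: [0.543, -0.0113, 0.0299]
orientation: [0.024, 1.0, 0.001, -0.001]
force: [-1.8, 0.8, 3.1]
opening: 0.0001
```

arm_command:
  targets:
    - {"slide": [-0.05,0,0],"rot": [0,0,0],"claw": 0}
    - {"slide": [-0.1,0,0],"rot": [0,0,0],"claw": 0}

```text
time_s: 5.85
ee_pos: [0.5441, -0.0114, 0.0299]
orientation: [0.024, 1.0, 0.001, -0.001]
force: [-2.5, 0.3, 1.4]
opening: -0.0004
```

arm_command:
  targets:
    - {"slide": [-0.05,0,0],"rot": [0,0,0],"claw": 0}
    - {"slide": [-0.1,0,0],"rot": [0,0,0],"claw": 0}

```text
time_s: 6.05
ee_pos: [0.545, -0.0114, 0.0299]
orientation: [0.024, 1.0, 0.001, -0.001]
force: [-6.8, 0.2, 5.5]
opening: 0.0
```

arm_command:
  targets:
    - {"slide": [-0.03,0,0],"rot": [0,0,0],"claw": 0}
    - {"slide": [-0.05,0,0],"rot": [0,0,0],"claw": 0}

```text
time_s: 6.25
ee_pos: [0.545, -0.0114, 0.0298]
orientation: [0.024, 1.0, 0.001, -0.002]
force: [-7.7, 0.8, 7.0]
opening: -0.0002
```

arm_command:
  targets:
    - {"slide": [-0.06,0,0],"rot": [0,0,0],"claw": 0}
    - {"slide": [-0.1,0,0],"rot": [0,0,0],"claw": 0}

```text
time_s: 6.45
ee_pos: [0.545, -0.0114, 0.0298]
orientation: [0.024, 1.0, 0.001, -0.003]
force: [-11.3, -0.5, 8.2]
opening: -0.0
```

```bash
python3 - <<'E'
from h import *
snap('wrist','w3');snap('scene','s3');snap('top','t3')
a=cv2.resize(cv2.imread('pics/t3.png')[130:230,215:295],None,fx=5,fy=5,interpolation=cv2.INTER_CUBIC)
b=cv2.resize(cv2.imread('pics/s3.png')[185:285,215:315],None,fx=5,fy=5,interpolation=cv2.INTER_CUBIC)[:, :400]
cv2.imwrite('pics/c3.png',np.hstack([a,b]))
E
```

```text
(no output)
```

View pics/c3.png

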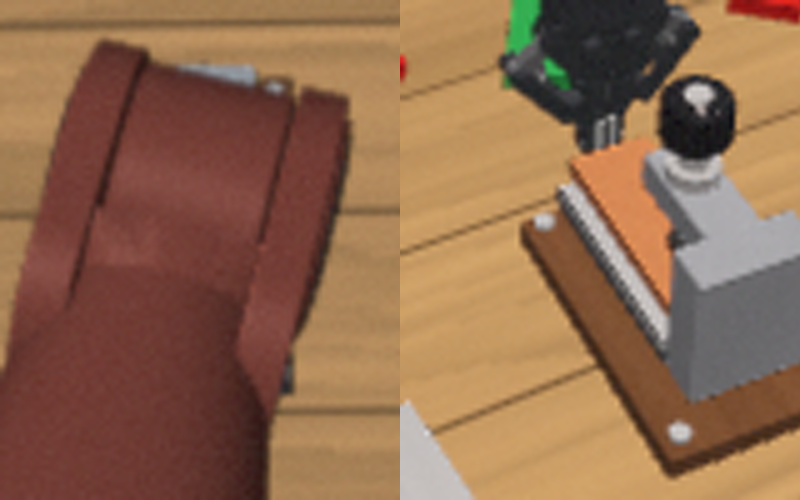

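The scene crop shows the fingers on the tile's near end at about (605,140) and the tile reaching the post. Force rises with no advance, so the tile is home. I'll back off, rise and take a closer look at the knob.

arm_command:
  targets:
    - {"slide": [0.5,0,0],"rot": [0,0,0],"claw": 0}
    - {"slide": [1.5,0,0],"rot": [0,0,0],"claw": 0}
    - {"slide": [2,0,-4],"rot": [0,0,0],"claw": 0}
    - {"slide": [2,0,-9],"rot": [0,0,0],"claw": 100}
    - {"slide": [2,0,-14],"rot": [0,0,0],"claw": 100}
    - {"slide": [2,0,-19],"rot": [0,0,0],"claw": 100}
    - {"slide": [2,0,-24],"rot": [0,0,0],"claw": 100}
    - {"slide": [1,0,-28],"rot": [0,0,0],"claw": 100}
    - {"slide": [0.5,0,-28],"rot": [0,0,0],"claw": 100}
    - {"slide": [0.5,0,-28],"rot": [0,0,0],"claw": 100}

```text
time_s: 7.6
ee_pos: [0.5428, -0.0118, 0.3105]
orientation: [0.024, 1.0, 0.0, -0.002]
force: [-0.2, 0.7, -0.9]
opening: 0.0853
```

```bash
python3 - <<'E'
from h import *
snap('wrist','w4')
cv2.imwrite('pics/w4c.png',cv2.resize(cv2.imread('pics/w4.png')[134:384,150:350],None,fx=2.4,fy=2.4,interpolation=cv2.INTER_CUBIC))
E
```

```text
(no output)
```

View pics/w4c.png

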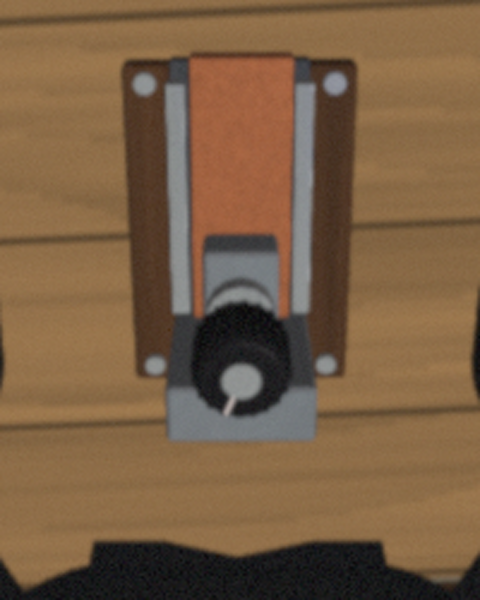

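The crop shows the knob cap's centre at (241,381), its white mark near (228,413), and the tile's near top edge centred at (241,57). The bed's near edge is just beyond it at y≈60.

```bash
python3 - <<'E'
from h import *
c=lambda u,v:(150+(u+.5)/2.4-.5,134+(v+.5)/2.4-.5)
P={}
for n,u,v,z in[('knob',241,381,.17),('t',241,57,.046),('tL',293,57,.046),('tR',190,57,.046),('railL',304,84,.041),('railR',176,84,.041),('baseNL',356,62,.018),('baseNR',123,62,.018),('post',241,440,.112)]:P[n]=ray('w4',*c(u,v),z);print(n,P[n].round(4))
k=[.660,-.0155]
yaw=lambda j6,j1:j1-j6+np.pi
rel([k[0],k[1],.30],down(np.pi-.045)); s=get_state();print(s['joint_pos'].round(3))
E
```

```text
knob [ 0.6599 -0.0162  0.17  ]
t [ 0.5549 -0.0107  0.046 ]
tL [0.5562 0.0156 0.046 ]
tR [ 0.5537 -0.0365  0.046 ]
railL [0.5719 0.0213 0.041 ]
railR [ 0.5687 -0.0451  0.041 ]
baseNL [0.567  0.0514 0.018 ]
baseNR [ 0.5609 -0.075   0.018 ]
post [ 0.7343 -0.0193  0.112 ]
slide [-11.82   0.16   0.84] rot [ 0.07 -0.36 -0.13]
[-0.263 -0.031  0.101  1.71  -0.    -0.215]
```

arm_command:
  targets:
    - {"slide": [-2,0,0.5],"rot": [0,-0.2,-8],"claw": 100}
    - {"slide": [-4,0,0.8],"rot": [0,-0.3,-16],"claw": 100}
    - {"slide": [-6,0.1,0.8],"rot": [0,-0.3,-24],"claw": 100}
    - {"slide": [-8,0.1,0.8],"rot": [0,-0.3,-32],"claw": 100}
    - {"slide": [-10,0.2,0.8],"rot": [0,-0.3,-40],"claw": 100}
    - {"slide": [-11.8,0.2,0.8],"rot": [0,-0.3,-48],"claw": 100}
    - {"slide": [-11.8,0.2,0.8],"rot": [0,-0.3,-56],"claw": 100}
    - {"slide": [-11.8,0.2,0.8],"rot": [0,-0.3,-64],"claw": 100}
    - {"slide": [-11.8,0.2,0.8],"rot": [0,-0.3,-72],"claw": 100}
    - {"slide": [-11.8,0.2,0.8],"rot": [0,-0.3,-80],"claw": 100}
  grip_force: 65

```text
time_s: 8.65
ee_pos: [0.659, -0.0149, 0.2983]
orientation: [-0.627, 0.779, 0.004, -0.0]
force: [1.1, -1.0, -0.2]
opening: 0.0855
```

```bash
python3 - <<'E'
from h import *
rel([.660,-.016,.133],down(np.pi-.045+np.radians(120))); s=get_state();print(s['joint_pos'].round(3))
E
```

```text
slide [ 0.15 -0.23 16.52] rot [  0.27   0.34 -39.8 ]
[-0.222  0.335  0.482  1.724  0.004 -1.577]
```

arm_command:
  targets:
    - {"slide": [0.1,-0.2,3],"rot": [0.2,0.3,-8],"claw": 100}
    - {"slide": [0.1,-0.2,6],"rot": [0.2,0.3,-16],"claw": 100}
    - {"slide": [0.1,-0.2,9],"rot": [0.2,0.3,-24],"claw": 100}
    - {"slide": [0.1,-0.2,10],"rot": [0.2,0.3,-32],"claw": 100}
    - {"slide": [0.1,-0.2,10.5],"rot": [0.2,0.3,-40],"claw": 100}
    - {"slide": [0.1,-0.2,10.5],"rot": [0.2,0.3,-40],"claw": 100}

```text
time_s: 9.25
ee_pos: [0.6584, -0.0155, 0.1902]
orientation: [0.856, -0.517, -0.003, 0.001]
force: [0.4, 1.0, -1.2]
opening: 0.0855
```

```bash
python3 - <<'E'
from h import *
rel([.660,-.016,.133],down(np.pi-.045+np.radians(120))); s=get_state();print(s['joint_pos'].round(3))
E
```

```text
slide [ 0.14 -0.14  5.72] rot [0.24 0.23 0.32]
[-0.222  0.289  0.23   1.517  0.    -2.277]
```

arm_command:
  targets:
    - {"slide": [0.1,-0.15,1.5],"rot": [0.2,0.2,0.3],"claw": 100}
    - {"slide": [0.15,-0.15,3],"rot": [0.2,0.2,0.3],"claw": 100}
    - {"slide": [0.15,-0.15,4.5],"rot": [0.2,0.2,0.3],"claw": 100}
    - {"slide": [0.15,-0.15,5.7],"rot": [0.2,0.2,0.3],"claw": 100}
    - {"slide": [0.15,-0.15,5.7],"rot": [0.2,0.2,0.3],"claw": 100}
    - {"slide": [0.15,-0.15,5.7],"rot": [0.2,0.2,0.3],"claw": 45}
    - {"slide": [0.15,-0.15,5.7],"rot": [0.2,0.2,0.3],"claw": 45}
    - {"slide": [0.15,-0.15,5.7],"rot": [0.2,0.2,0.3],"claw": 45}
    - {"slide": [0.15,-0.15,5.7],"rot": [0.2,0.2,0.3],"claw": 45}

```text
time_s: 10.15
ee_pos: [0.661, -0.0159, 0.1344]
orientation: [0.855, -0.519, 0.001, -0.0]
force: [1.4, 0.5, 3.3]
opening: 0.0396
```

arm_command:
  targets:
    - {"slide": [0,0,0],"rot": [0,0,0],"claw": 20}
    - {"slide": [0,0,0],"rot": [0,0,0],"claw": 20}
    - {"slide": [0,0,0],"rot": [0,0,0],"claw": 20}
    - {"slide": [0,0,0],"rot": [0,0,0],"claw": 20}

```text
time_s: 10.55
ee_pos: [0.661, -0.0159, 0.1345]
orientation: [0.855, -0.519, 0.001, -0.0]
force: [0.2, 0.6, 1.5]
opening: 0.0386
```

```bash
python3 - <<'E'
from h import *
rel([.660,-.016,.133],down(np.pi-.045+np.radians(120))); s=get_state();print(s['joint_pos'].round(3),s['force'],s['ft_torque'],s['opening'])
snap('scene','s5');cv2.imwrite('pics/s5c.png',cv2.resize(cv2.imread('pics/s5.png')[165:285,210:330],None,fx=5,fy=5,interpolation=cv2.INTER_CUBIC))
E
```

```text
slide [-0.04  0.09  0.15] rot [-0.08 -0.03  0.03]
[-0.222  0.292  0.132  1.41   0.    -2.271] [0.15061039 0.5990538  1.53972148] [0.12487033 0.05451059 0.09818693] 0.03859869480286538
```

View pics/s5c.png

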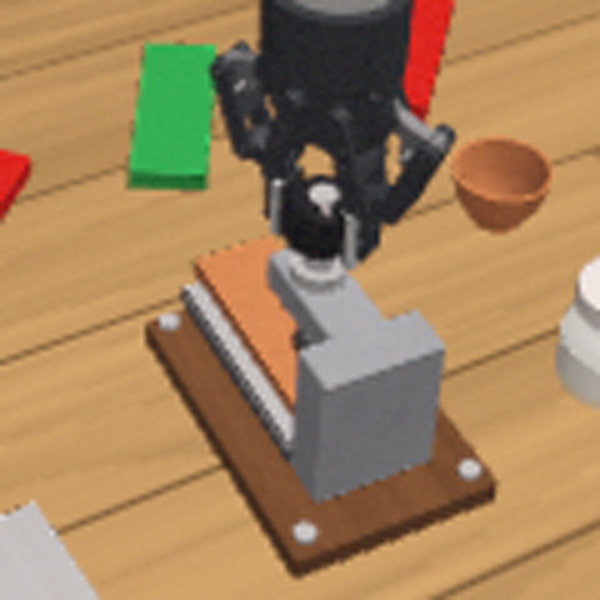

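The fingers hold the knob at crop (320,215), with opening 38.6 mm. Now I'll turn it, logging torque.

```bash
cat > st.py <<'E'
from h import *
s=get_state(); y=np.degrees(-R.from_quat(s['orientation']).as_matrix()[1,0]); m=R.from_quat(s['orientation']).as_matrix()
print('t',round(s['time_s'],2),'turn',round(np.degrees(s['joint_pos'][5]+2.271),1),'yaw',round(np.degrees(np.arctan2(m[1,0],m[0,0])),1),'Tz',s['ft_torque'].round(2),'e6',round(s['effort'][5],2),'F',s['force'].round(1),'open',round(s['opening'],4),'p',s['ee_pos'].round(4))
E
python3 st.py
```

```text
t 10.6 turn -0.0 yaw -62.5 Tz [0.14 0.01 0.02] e6 0.08 F [-0.3  1.1  2.2] open 0.0383 p [ 0.661  -0.0159  0.1345]
```

arm_command:
  targets:
    - {"slide": [0,0,0],"rot": [0,0,3],"claw": 20}
    - {"slide": [0,0,0],"rot": [0,0,6],"claw": 20}
    - {"slide": [0,0,0],"rot": [0,0,9],"claw": 20}
    - {"slide": [0,0,0],"rot": [0,0,12],"claw": 20}
    - {"slide": [0,0,0],"rot": [0,0,15],"claw": 20}

```text
time_s: 11.1
ee_pos: [0.6611, -0.0158, 0.1345]
orientation: [0.779, -0.627, 0.001, -0.001]
force: [1.2, 1.1, 0.9]
opening: 0.0383
```

```bash
python3 st.py
```

```text
t 11.1 turn 15.1 yaw -77.6 Tz [ 0.12 -0.01  0.43] e6 -0.47 F [1.2 1.1 0.9] open 0.0383 p [ 0.6611 -0.0158  0.1345]
```

arm_command:
  targets:
    - {"slide": [0,0,0],"rot": [0,0,3],"claw": 20}
    - {"slide": [0,0,0],"rot": [0,0,6],"claw": 20}
    - {"slide": [0,0,0],"rot": [0,0,9],"claw": 20}
    - {"slide": [0,0,0],"rot": [0,0,12],"claw": 20}
    - {"slide": [0,0,0],"rot": [0,0,15],"claw": 20}

```text
time_s: 11.6
ee_pos: [0.6611, -0.0158, 0.1345]
orientation: [-0.69, 0.724, -0.001, 0.001]
force: [1.2, -0.3, 0.6]
opening: 0.0384
```

```bash
python3 st.py
```

```text
t 11.6 turn 30.2 yaw -92.7 Tz [0.07 0.04 0.38] e6 -0.47 F [ 1.2 -0.3  0.6] open 0.0384 p [ 0.6611 -0.0158  0.1345]
```

arm_command:
  targets:
    - {"slide": [0,0,0],"rot": [0,0,3],"claw": 20}
    - {"slide": [0,0,0],"rot": [0,0,6],"claw": 20}
    - {"slide": [0,0,0],"rot": [0,0,8],"claw": 20}

```text
time_s: 11.9
ee_pos: [0.6611, -0.0159, 0.1346]
orientation: [-0.637, 0.771, -0.001, 0.001]
force: [0.4, 0.5, 1.0]
opening: 0.0379
```

```bash
python3 st.py
```

```text
t 11.9 turn 38.3 yaw -100.8 Tz [0.04 0.14 0.39] e6 0.05 F [0.4 0.5 1. ] open 0.0379 p [ 0.6611 -0.0159  0.1346]
```

arm_command:
  targets:
    - {"slide": [0,0,0],"rot": [0,0,3],"claw": 20}
    - {"slide": [0,0,0],"rot": [0,0,6],"claw": 20}
    - {"slide": [0,0,0],"rot": [0,0,8],"claw": 20}

```text
time_s: 12.2
ee_pos: [0.6611, -0.0159, 0.1345]
orientation: [-0.581, 0.814, -0.001, 0.001]
force: [-0.1, -0.5, 2.2]
opening: 0.0386
```

```bash
python3 st.py
```

```text
t 12.2 turn 46.4 yaw -108.9 Tz [-0.    0.09  0.4 ] e6 0.05 F [-0.1 -0.5  2.2] open 0.0386 p [ 0.6611 -0.0159  0.1345]
```

arm_command:
  targets:
    - {"slide": [0,0,0],"rot": [0,0,3],"claw": 20}
    - {"slide": [0,0,0],"rot": [0,0,6],"claw": 20}
    - {"slide": [0,0,0],"rot": [0,0,8],"claw": 20}

```text
time_s: 12.5
ee_pos: [0.6611, -0.0159, 0.1346]
orientation: [-0.522, 0.853, -0.001, 0.001]
force: [-0.2, -0.0, 2.5]
opening: 0.0382
```

```bash
python3 st.py
```

```text
t 12.5 turn 54.4 yaw -117.0 Tz [0.05 0.11 0.39] e6 0.05 F [-0.2 -0.   2.5] open 0.0382 p [ 0.6611 -0.0159  0.1346]
```

arm_command:
  targets:
    - {"slide": [0,0,0],"rot": [0,0,3],"claw": 20}
    - {"slide": [0,0,0],"rot": [0,0,6],"claw": 20}
    - {"slide": [0,0,0],"rot": [0,0,8],"claw": 20}

```text
time_s: 12.8
ee_pos: [0.6611, -0.0159, 0.1346]
orientation: [-0.461, 0.887, -0.001, 0.001]
force: [0.9, -0.5, 1.2]
opening: 0.0383
```

```bash
python3 st.py
```

```text
t 12.8 turn 62.5 yaw -125.1 Tz [0.02 0.07 0.41] e6 0.05 F [ 0.9 -0.5  1.2] open 0.0383 p [ 0.6611 -0.0159  0.1346]
```

arm_command:
  targets:
    - {"slide": [0,0,0],"rot": [0,0,3],"claw": 20}
    - {"slide": [0,0,0],"rot": [0,0,6],"claw": 20}
    - {"slide": [0,0,0],"rot": [0,0,8],"claw": 20}

```text
time_s: 13.1
ee_pos: [0.6611, -0.016, 0.1345]
orientation: [-0.397, 0.918, -0.001, 0.001]
force: [0.3, 0.4, 1.3]
opening: 0.0386
```

```bash
python3 st.py
```

```text
t 13.1 turn 70.6 yaw -133.2 Tz [0.11 0.15 0.4 ] e6 0.05 F [0.3 0.4 1.3] open 0.0386 p [ 0.6611 -0.016   0.1345]
```

arm_command:
  targets:
    - {"slide": [0,0,0],"rot": [0,0,3],"claw": 20}
    - {"slide": [0,0,0],"rot": [0,0,6],"claw": 20}
    - {"slide": [0,0,0],"rot": [0,0,8],"claw": 20}

```text
time_s: 13.4
ee_pos: [0.6611, -0.016, 0.1345]
orientation: [-0.331, 0.943, -0.001, 0.001]
force: [0.1, -0.2, 0.8]
opening: 0.0384
```

```bash
python3 st.py
```

```text
t 13.4 turn 78.7 yaw -141.3 Tz [0.08 0.09 0.43] e6 0.05 F [ 0.1 -0.2  0.8] open 0.0384 p [ 0.6611 -0.016   0.1345]
```

arm_command:
  targets:
    - {"slide": [0,0,0],"rot": [0,0,3],"claw": 20}
    - {"slide": [0,0,0],"rot": [0,0,6],"claw": 20}
    - {"slide": [0,0,0],"rot": [0,0,8],"claw": 20}

```text
time_s: 13.7
ee_pos: [0.6611, -0.016, 0.1346]
orientation: [-0.264, 0.964, -0.001, 0.001]
force: [-1.8, 0.7, 1.9]
opening: 0.0383
```

```bash
python3 st.py
```

```text
t 13.7 turn 86.8 yaw -149.4 Tz [0.09 0.06 0.37] e6 0.05 F [-1.8  0.7  1.9] open 0.0383 p [ 0.6611 -0.016   0.1346]
```

arm_command:
  targets:
    - {"slide": [0,0,0],"rot": [0,0,3],"claw": 20}
    - {"slide": [0,0,0],"rot": [0,0,6],"claw": 20}
    - {"slide": [0,0,0],"rot": [0,0,8],"claw": 20}

```text
time_s: 14.0
ee_pos: [0.6611, -0.016, 0.1345]
orientation: [-0.195, 0.981, -0.001, 0.001]
force: [0.1, -0.8, 1.0]
opening: 0.0386
```

```bash
python3 st.py
```

```text
t 14.0 turn 94.9 yaw -157.5 Tz [0.06 0.09 0.38] e6 0.05 F [ 0.1 -0.8  1. ] open 0.0386 p [ 0.6611 -0.016   0.1345]
```

arm_command:
  targets:
    - {"slide": [0,0,0],"rot": [0,0,3],"claw": 20}
    - {"slide": [0,0,0],"rot": [0,0,6],"claw": 20}
    - {"slide": [0,0,0],"rot": [0,0,8],"claw": 20}

```text
time_s: 14.3
ee_pos: [0.661, -0.016, 0.1345]
orientation: [-0.126, 0.992, -0.0, 0.001]
force: [-0.4, 0.9, 1.1]
opening: 0.0384
```

```bash
python3 st.py
```

```text
t 14.3 turn 103.0 yaw -165.6 Tz [0.1  0.07 0.39] e6 0.05 F [-0.4  0.9  1.1] open 0.0384 p [ 0.661  -0.016   0.1345]
```

arm_command:
  targets:
    - {"slide": [0,0,0],"rot": [0,0,3],"claw": 20}
    - {"slide": [0,0,0],"rot": [0,0,6],"claw": 20}
    - {"slide": [0,0,0],"rot": [0,0,8],"claw": 20}

```text
time_s: 14.6
ee_pos: [0.6608, -0.0161, 0.1346]
orientation: [-0.055, 0.998, -0.0, 0.0]
force: [-1.6, -0.2, 2.4]
opening: 0.0383
```

```bash
python3 st.py
```

```text
t 14.6 turn 111.1 yaw -173.7 Tz [0.09 0.31 0.27] e6 -0.08 F [-1.6 -0.2  2.4] open 0.0383 p [ 0.6608 -0.0161  0.1346]
```

Running torque held at 0.4 N m up to 103°, then changed at 111°, so the ratchet stage has probably begun.

arm_command:
  targets:
    - {"slide": [0,0,0],"rot": [0,0,3],"claw": 20}
    - {"slide": [0,0,0],"rot": [0,0,6],"claw": 20}

```text
time_s: 14.8
ee_pos: [0.6607, -0.0161, 0.1345]
orientation: [-0.002, 1.0, -0.0, 0.0]
force: [-3.1, 0.8, 4.4]
opening: 0.0385
```

```bash
python3 st.py
```

```text
t 14.8 turn 117.2 yaw -179.8 Tz [0.37 0.48 0.19] e6 -0.64 F [-3.1  0.8  4.4] open 0.0385 p [ 0.6607 -0.0161  0.1345]
```

arm_command:
  targets:
    - {"slide": [0,0,0],"rot": [0,0,3],"claw": 20}
    - {"slide": [0,0,0],"rot": [0,0,6],"claw": 20}

```text
time_s: 15.0
ee_pos: [0.6606, -0.0159, 0.1345]
orientation: [0.051, 0.999, -0.0, 0.0]
force: [-0.2, 2.0, 1.6]
opening: 0.0383
```

```bash
python3 st.py
```

```text
t 15.0 turn 123.3 yaw 174.1 Tz [ 0.25 -0.11  0.16] e6 -0.66 F [-0.2  2.   1.6] open 0.0383 p [ 0.6606 -0.0159  0.1345]
```

arm_command:
  targets:
    - {"slide": [0,0,0],"rot": [0,0,3],"claw": 20}
    - {"slide": [0,0,0],"rot": [0,0,6],"claw": 20}

```text
time_s: 15.2
ee_pos: [0.6608, -0.0159, 0.1346]
orientation: [0.104, 0.995, -0.0, 0.0]
force: [0.3, 0.1, 0.5]
opening: 0.0387
```

```bash
python3 st.py
```

```text
t 15.2 turn 129.4 yaw 168.0 Tz [ 0.05 -0.2   0.27] e6 -0.56 F [0.3 0.1 0.5] open 0.0387 p [ 0.6608 -0.0159  0.1346]
```

arm_command:
  targets:
    - {"slide": [0,0,0],"rot": [0,0,3],"claw": 20}
    - {"slide": [0,0,0],"rot": [0,0,6],"claw": 20}

```text
time_s: 15.4
ee_pos: [0.661, -0.016, 0.1345]
orientation: [0.157, 0.988, -0.0, 0.001]
force: [1.6, -1.4, 0.0]
opening: 0.0383
```

```bash
python3 st.py
```

```text
t 15.4 turn 135.5 yaw 161.9 Tz [-0.13 -0.28  0.5 ] e6 -0.4 F [ 1.6 -1.4  0. ] open 0.0383 p [ 0.661  -0.016   0.1345]
```

arm_command:
  targets:
    - {"slide": [0,0,0],"rot": [0,0,3],"claw": 20}
    - {"slide": [0,0,0],"rot": [0,0,6],"claw": 20}

```text
time_s: 15.6
ee_pos: [0.6609, -0.0161, 0.1345]
orientation: [0.21, 0.978, -0.0, 0.001]
force: [-1.0, -0.7, 1.1]
opening: 0.0387
```

```bash
python3 st.py
```

```text
t 15.6 turn 141.6 yaw 155.8 Tz [-0.04  0.1   0.36] e6 -0.48 F [-1.  -0.7  1.1] open 0.0387 p [ 0.6609 -0.0161  0.1345]
```

arm_command:
  targets:
    - {"slide": [0,0,0],"rot": [0,0,3],"claw": 20}
    - {"slide": [0,0,0],"rot": [0,0,6],"claw": 20}

```text
time_s: 15.8
ee_pos: [0.6606, -0.0159, 0.1345]
orientation: [0.262, 0.965, -0.0, 0.0]
force: [-2.0, 1.2, 3.1]
opening: 0.0385
```

```bash
python3 st.py
```

```text
t 15.8 turn 147.8 yaw 149.7 Tz [0.3 0.3 0.1] e6 -0.75 F [-2.   1.2  3.1] open 0.0385 p [ 0.6606 -0.0159  0.1345]
```

Torque now cycles every 30° (low near 118° and 148°, peak near 136°). That puts contact at about 106° and click 1 at about 137°. I'll go on to the low at about 208°, which is three full clicks.

arm_command:
  targets:
    - {"slide": [0,0,0],"rot": [0,0,3],"claw": 20}
    - {"slide": [0,0,0],"rot": [0,0,6],"claw": 20}
    - {"slide": [0,0,0],"rot": [0,0,9],"claw": 20}

```text
time_s: 16.1
ee_pos: [0.6607, -0.0159, 0.1346]
orientation: [0.337, 0.941, -0.0, 0.0]
force: [2.2, 1.0, 1.0]
opening: 0.0387
```

```bash
python3 st.py
```

```text
t 16.1 turn 156.9 yaw 140.6 Tz [ 0.18 -0.27  0.3 ] e6 -0.61 F [2.2 1.  1. ] open 0.0387 p [ 0.6607 -0.0159  0.1346]
```

arm_command:
  targets:
    - {"slide": [0,0,0],"rot": [0,0,3],"claw": 20}
    - {"slide": [0,0,0],"rot": [0,0,6],"claw": 20}
    - {"slide": [0,0,0],"rot": [0,0,8],"claw": 20}

```text
time_s: 16.4
ee_pos: [0.6609, -0.016, 0.1346]
orientation: [0.403, 0.915, -0.0, 0.001]
force: [1.2, -1.3, -0.5]
opening: 0.0386
```

```bash
python3 st.py
```

```text
t 16.4 turn 165.0 yaw 132.5 Tz [-0.09 -0.2   0.43] e6 0.05 F [ 1.2 -1.3 -0.5] open 0.0386 p [ 0.6609 -0.016   0.1346]
```

arm_command:
  targets:
    - {"slide": [0,0,0],"rot": [0,0,3],"claw": 20}
    - {"slide": [0,0,0],"rot": [0,0,6],"claw": 20}
    - {"slide": [0,0,0],"rot": [0,0,9],"claw": 20}
    - {"slide": [0,0,0],"rot": [0,0,12],"claw": 20}

```text
time_s: 16.8
ee_pos: [0.6607, -0.016, 0.1345]
orientation: [0.497, 0.868, -0.0, 0.0]
force: [-2.7, 1.7, 2.8]
opening: 0.0384
```

```bash
python3 st.py
```

```text
t 16.8 turn 177.1 yaw 120.4 Tz [0.25 0.39 0.16] e6 -0.71 F [-2.7  1.7  2.8] open 0.0384 p [ 0.6607 -0.016   0.1345]
```

arm_command:
  targets:
    - {"slide": [0,0,0],"rot": [0,0,3],"claw": 20}
    - {"slide": [0,0,0],"rot": [0,0,6],"claw": 20}
    - {"slide": [0,0,0],"rot": [0,0,9],"claw": 20}
    - {"slide": [0,0,0],"rot": [0,0,12],"claw": 20}

```text
time_s: 17.2
ee_pos: [0.6608, -0.0159, 0.1345]
orientation: [0.586, 0.81, -0.0, 0.001]
force: [2.0, 0.7, 1.5]
opening: 0.0384
```

```bash
python3 st.py
```

```text
t 17.2 turn 189.2 yaw 108.3 Tz [ 0.18 -0.14  0.24] e6 -0.58 F [2.  0.7 1.5] open 0.0384 p [ 0.6608 -0.0159  0.1345]
```

arm_command:
  targets:
    - {"slide": [0,0,0],"rot": [0,0,3],"claw": 20}
    - {"slide": [0,0,0],"rot": [0,0,6],"claw": 20}
    - {"slide": [0,0,0],"rot": [0,0,9],"claw": 20}
    - {"slide": [0,0,0],"rot": [0,0,12],"claw": 20}
    - {"slide": [0,0,0],"rot": [0,0,15],"claw": 20}
    - {"slide": [0,0,0],"rot": [0,0,18],"claw": 20}

```text
time_s: 17.8
ee_pos: [0.6607, -0.016, 0.1345]
orientation: [0.706, 0.708, -0.0, 0.001]
force: [-0.3, -1.3, 1.7]
opening: 0.0381
```

```bash
python3 st.py
```

```text
t 17.8 turn 207.3 yaw 90.2 Tz [-0.1   0.11  0.3 ] e6 -0.57 F [-0.3 -1.3  1.7] open 0.0381 p [ 0.6607 -0.016   0.1345]
```

arm_command:
  targets:
    - {"slide": [0,0,0],"rot": [0,0,0],"claw": 100}
    - {"slide": [0,0,0],"rot": [0,0,0],"claw": 100}
    - {"slide": [0,0,0],"rot": [0,0,0],"claw": 100}
    - {"slide": [0,0,0],"rot": [0,0,0],"claw": 100}
    - {"slide": [0,0,0],"rot": [0,0,0],"claw": 100}
    - {"slide": [0,0,-3],"rot": [0,0,0],"claw": 100}
    - {"slide": [0,0,-7],"rot": [0,0,0],"claw": 100}
    - {"slide": [0,0,-12],"rot": [0,0,0],"claw": 100}
    - {"slide": [0,0,-17],"rot": [0,0,0],"claw": 100}

```text
time_s: 18.7
ee_pos: [0.6601, -0.0157, 0.3061]
orientation: [0.706, 0.708, -0.0, 0.0]
force: [0.4, -0.9, 0.6]
opening: 0.0857
```

```bash
python3 - <<'E'
from h import *
rel([.5428,-.0118,.3105],down(np.pi-.045)); print(get_state()['joint_pos'].round(2))
E
```

```text
slide [  0.43 -11.73  -0.44] rot [-3.000e-02  5.000e-02 -8.725e+01]
[-0.22  0.34  0.5   1.73 -0.    1.35]
```

arm_command:
  targets:
    - {"slide": [0.1,-2,-0.4],"rot": [0,0,-8],"claw": 100}
    - {"slide": [0.2,-4,-0.4],"rot": [0,0,-16],"claw": 100}
    - {"slide": [0.3,-6,-0.4],"rot": [0,0,-24],"claw": 100}
    - {"slide": [0.4,-8,-0.4],"rot": [0,0,-32],"claw": 100}
    - {"slide": [0.4,-10,-0.4],"rot": [0,0,-40],"claw": 100}
    - {"slide": [0.4,-11.7,-0.4],"rot": [0,0,-48],"claw": 100}
    - {"slide": [0.4,-11.7,-0.4],"rot": [0,0,-56],"claw": 100}
    - {"slide": [0.4,-11.7,-0.4],"rot": [0,0,-64],"claw": 100}
    - {"slide": [0.4,-11.7,-0.4],"rot": [0,0,-72],"claw": 100}
    - {"slide": [0.4,-11.7,-0.4],"rot": [0,0,-80],"claw": 100}

```text
time_s: 19.7
ee_pos: [0.5431, -0.0121, 0.3103]
orientation: [0.083, 0.997, -0.0, 0.0]
force: [-0.2, -0.3, -0.1]
opening: 0.0854
```

arm_command:
  targets:
    - {"slide": [0,0,0],"rot": [0,0,-7],"claw": 100}
    - {"slide": [0,0,0],"rot": [0,0,-7],"claw": 100}

```text
time_s: 19.9
ee_pos: [0.543, -0.0121, 0.3104]
orientation: [0.021, 1.0, -0.001, 0.0]
force: [-0.4, -0.0, -0.0]
opening: 0.0851
```

```bash
python3 - <<'E'
from h import *
snap('wrist','w6');print(get_state()['ee_pos'])
a,b=[cv2.resize(cv2.imread(f'pics/{n}.png')[134:364,160:320],None,fx=2.5,fy=2.5,interpolation=cv2.INTER_CUBIC) for n in('w4','w6')]
cv2.imwrite('pics/c6.png',np.hstack([a,b]))
E
```

```text
[ 0.54305822 -0.01205992  0.31039001]
```

View pics/c6.png

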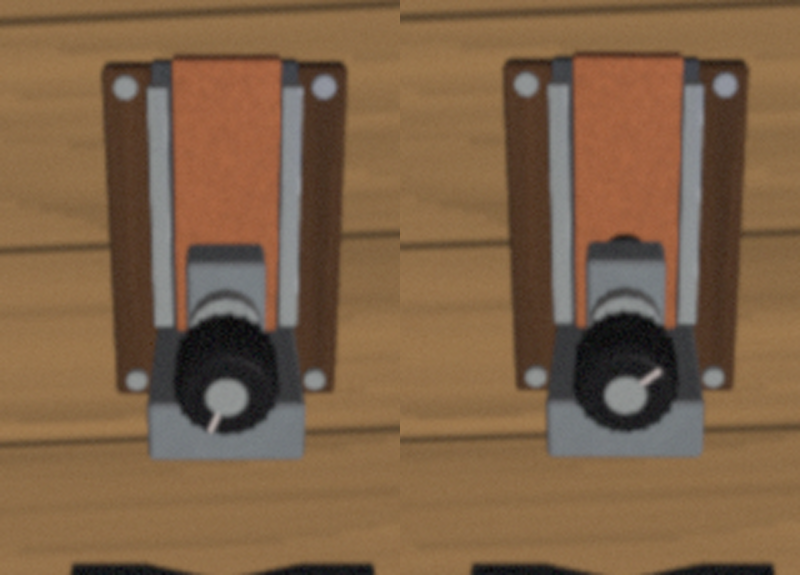

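Comparing before (left) and after (right), the knob mark turned from about (213,430) to (660,372). That is about 207° clockwise and matches the wrist turn, so the fingers didn't slip. The pad now shows below the arm at (625,240), and the tile's near edge hasn't moved relative to the base.

```bash
python3 -c "
from h import *
print(robot.finish_job())"
```

```text
the job is handed in; nothing more can be done
None
```

The tile is home against the back stop, and I turned the knob clockwise about 207° until the ratchet slipped by about three clicks. I then let go, and handed the job in at about 20 s with the robot touching nothing.

- **Tile:** It slid at about 3 N. At the stop the force rose to at most about 11 N with no further movement, well under the 40 N limit. Its near end measured 105 mm from the knob's axis, as it should when home, and had not moved in the last picture.
- **Clicks:** Running torque stayed near 0.4 N m up to about 103°, then cycled every 30°. From contact at about 106°, that gives about 100° of slip, or three clicks (four at most). I worked this out from sampled torque and the angle turned, not from reading the ratchet directly.
- **Grip:** The knob's mark turned by the same 207° as the wrist, so the fingers did not slip.
- **Disagreements:** The last torque sample (0.30 N m at 207°) was higher than expected for that point in the cycle. I put it down to noise. One move call was refused because a row lacked its claw value, and nothing moved.
- **Not checked:** I did not look at the tub, scraper and pinch pot again at the end. No force reading suggested contact with them.

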